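# Press the back cover of a round light-box sign home, crosswise

## Task

Fix the round back cover of the light-box sign by pushing its four black pins straight down, crosswise (each pin, then the one opposite, then the other two) and a little at a time: first a round to about half way, then a round in the same crosswise way until each stops hard and is snug, pushing firmly (15 to 20 N) but never ramming a pin (35 N breaks it), and going over again any that has worked loose. When the cover sits evenly and all four pins are snug, push the sliding keeper by its post all the way in over the cover's edge. Leave the other things on the table where they are.

Things in the scene. Friction and masses are not known exactly. Their poses are not given: they have to be found in the camera images.
- sign: round white light-box sign lying face down, fixed: drum 230 mm across, rim 44 mm above the table; origin at the centre of its underside, z up. Pins 1 to 4 stand at (x, y) = (56.6, 56.6), (-56.6, 56.6), (-56.6, -56.6), (56.6, -56.6) mm in its frame. The keeper's grey bracket (44 mm wide, 60 mm high over its side guides) sticks out to y = 187 mm. Three thin dowels reach 64 mm high.
- cover: loose aluminium disc, 200 mm across, 8 mm thick, origin at the centre of its underside. It lies on springy foam, underside about 50 mm above the table, and must come down 6 to 14 mm on to hard seats hidden right below the pins. The seat height differs from start to start and cannot be seen: feel for it. Pressed at one side, the cover tilts a little.
- pin1: push-in pin 1, at the sign's +x +y, opposite pin 3. Black cap 24 mm across, 12 mm thick, on a stem; origin at the centre of the cap's flat top. All four pins are alike: the top is 79 to 81 mm above the table at the start, about 72 mm half way, and anywhere from 59 to 67 mm when home (nearly the same for all four in one run). It moves only straight down and stays where left.
- pin2: push-in pin 2, like pin 1, at the sign's -x +y, opposite pin 4; origin at the centre of the cap's top. Friction of all pins: about 8 N to move, rising to about 10 N as the foam under the cover is squeezed; home, it stops dead.
- pin3: push-in pin 3, like pin 1, at the sign's -x -y, opposite pin 1; origin at the centre of the cap's top. A pin pushed with 15 to 20 N against its hard stop is left snug (it clamps the cover with more than 3 N); under 13 N leaves it loose; over 35 N breaks it. Pushing one pin can loosen another a little.
- pin4: push-in pin 4, like pin 1, at the sign's +x -y, opposite pin 2; origin at the centre of the cap's top
- keeper: sliding steel bolt, underside 54 mm and top 60 mm above the table, with an upright dark post 14 mm thick, 28 mm high; origin at the centre of the post's top. Slides along the sign's y: post at y = 137 to 140 mm when out, 118 mm when all the way in against its stop. Takes about 2.5 N, stays where left. Passes over the cover only when the cover is down.
- tape: bystander: roll of paper tape, 90 mm across, 24 mm high; not to be disturbed
- brush_pot: bystander: white pot of brushes, 72 mm across, about 145 mm high over the brushes; not to be disturbed
- screwdriver: bystander: screwdriver lying flat; not to be disturbed
- spares: bystander: small yellow tray 60 x 50 x 22 mm with spare pin caps; not to be disturbed
- paint_tin: bystander: small paint tin, 60 mm across, 60 mm high; not to be disturbed
- sign_blank: bystander: cloud-shaped red sign blank, about 180 x 130 x 18 mm; not to be disturbed
- spatula: bystander: filling knife (spatula) lying flat; not to be disturbed
Not all that is in view belongs to the job. Of the things like the cover, leave any that is green or yellow; of the rest the larger one is meant.

How it is judged:
By the outcome, as a careful person would: the job done as asked, in the order asked, and still so for the second after the job is handed in, with the robot touching nothing.
It also fails if it takes over 72 s, if anything falls off the work surface, if the arm or the gripper's body presses on something with over 40 N, if the wrist force passes 120 N, or if a joint passes its speed limit or range.

## Robot

A 7-joint arm with a two-finger parallel gripper is mounted at the origin on the work surface. World frame = base frame: x ahead of the robot, y to its left, z up, the work surface at z = 0. Lengths are in m, angles in rad, forces in N, time in s.
With the tool pointing down it reaches from about 0.35 to 0.775 m from the base axis. Payload 3.1 kg.
Tool frame: the origin (TCP) lies on the centre line of the jaws, within the pads' length; the fingertips stand 8 mm ahead of it and the grasp point (between the pads) lies 11 mm behind it (manip.finger_overhang is the distance from the TCP to the fingertips, in m); z points along the fingers, y is the line along which they close (so a half turn about z gives the same grasp; the last joint's range is limited). The gripper opens to 85 mm and grips with 20 to 120 N. Pads are 22 mm wide; open, the fingers measure 114 mm over their backs; the gripper's body (76 mm by 85 mm) begins 54 mm behind the grasp point. The pads swing forward as they close: fully open they stand 13 mm farther back than shut.
Start: joints at [1.085, 0.311, 0.014, 1.512, -0.004, 1.319, -0.027], TCP at [0.236, -0.497, 0.239] pointing down, gripper open.
Joint ranges: [-2.7, 2.7], [-0.3, 1.91], [-1.27, 1.3], [0.12, 2.57], [-1.44, 4.58], [0.2, 2.03], [-3.05, 3.05]. Speed limits (rad/s): [2.79, 2.79, 3.14, 3.14, 3.14, 3.14, 3.14].

## Interface

Orientations are given as a rotation vector (axis times angle).
In Python, from station import telemetry, get_image, camera_info, manip, spotter gives the robot as it stands.
- The arm moves only by the shell command python3 -m creep 'ROWS' [FORCE]. ROWS is JSON, a list of rows, each an object of numbers: "ax", "ay", "az": the turn, a rotation vector about the tool's x, y, z in degrees; "x", "y", "z": the shift along the tool's x, y, z in m; "gripper": the closure, from -1 (fully open) to 1 (shut), so that 0 is half open. In form: [{"ax": .., "ay": .., "az": .., "x": .., "y": .., "z": .., "gripper": ..}, ...]. A call has 1 to 8 rows; each row is the pose to reach, as a shift and turn from the pose commanded when the call began, along the tool's axes at that moment; what a row does not reach only later rows make up. A row lasts 1/12 s, in which the tool goes at most 41.7 mm and 7.16 degrees, less where a joint would pass 70% of its speed; a pose out of reach is approached as far as the arm can. A call with a gripper value outside its range is refused whole. The fingers move at their own pace and stop on an object; FORCE is the grip in N (left out, the last holds). Time passes only in rows, so rows that repeat a pose let the fingers close. It gives the time, the measured TCP pose, the force, the opening and the grip force at its end, in the units of the state.
- telemetry.state(): the state, without advancing time (a new reading comes with each control period).
- get_image(name): name is "scene" or "top" or "wrist"; returns the picture (384x512x3 uint8, red, green, blue); there is no depth.
- camera_info(name): a dict with "mtx" (3x3 intrinsics, pixels), "R" (3x3) and "t" (3): a world point X has camera coordinates R X + t. Camera axes: x right, y down, z forward; pixel columns grow to the right and rows downward; lengths in m; the calibration is good to about 2 mm. A picture is of the moment at which its call begins: read the wrist's pose just before it. camera_info takes no time and is no camera call; for the wrist camera it gives the pose at the moment of the call.
- manip.hand_in(): hands the job in; it is judged then, once.
Trained networks look in the newest picture that a camera, given by its name, has taken for a name from the list of things; names that differ only in an ending like _2 or _b are one class to them, and where a whole thing is asked for, a point or a joint stands for the part that bears it (a point fixed in the world has none). Each returns a list of dicts, best first, with "conf" (0 to 1); they miss things now and then, are a little off and sometimes report something else, mostly with a low value. They report only what shows in the picture. A call takes as long as a camera call. They do not tell look-alikes from the thing itself.
- spotter.recognise(query, camera): "position" ([x, y, z] in m, in world coordinates, good to about 4 mm: the middle of the surface that is visible of it).
- spotter.landmark_of(query, camera): "position" ([x, y, z] in m, in world coordinates, good to about 4 mm: a listed point, or the origin of a listed thing).
The state is a dict: "clock": time; "qpos": joint angles; "qvel": joint speeds; "tau": joint torques, N m; "ee_pos": TCP position; "tool_rot": TCP orientation; "wrist_force": force on the tool from outside, world axes, zero at the start; "ft_torque": the same for the moment, N m; "finger_gap": finger opening in m; "finger_force": force on a finger pad.
Only numpy, scipy, OpenCV 4.12 (cv2) and the standard library are available. Lean on these libraries where they do the work, as an engineer would, in place of code of your own. Each camera call takes 0.05 s, during which the arm holds its last target. There are 200 camera calls.

## Working session

There is one attempt and no reset: what is moved stays moved. The work goes in short steps, Python scripts to look and compute and a shell command to move; the robot and the scene stay as the last step left them, time stands still between calls to the robot, and variables do not carry over. Pictures are saved under pics/ and viewed, at most 10 in all, crops included, and the job is handed in when it is done.

```bash
mkdir -p pics
python3 - <<'E'
from station import *
import cv2,numpy as np
s=telemetry.state();print(s)
a=get_image("scene");b=get_image("top")
cv2.imwrite("pics/a.png",a[:,:,::-1]);cv2.imwrite("pics/b.png",b[:,:,::-1])
for n in ["sign","cover","pin1","pin2","pin3","pin4","keeper"]:
  for c in ["top","scene"]:
    print(n,c,[(np.round(d["position"],3).tolist(),round(d["conf"],2)) for d in spotter.landmark_of(n,c)][:5])
E
```

```text
{'clock': 0.0, 'qpos': array([ 1.08528137,  0.31176697,  0.01399725,  1.51308874, -0.00438207,
        1.31918295, -0.02719079]), 'qvel': array([-9.38645307e-05,  1.02660215e-03, -6.79768114e-04, -6.76205831e-04,
        1.87820934e-04,  1.03427987e-03,  2.95056088e-04]), 'tau': array([-9.38908215e-05, -3.79913342e+01,  1.46060321e-01, -2.30593854e+01,
        1.23283835e-02,  1.37299468e-02, -2.01997437e-05]), 'ee_pos': array([ 0.23585713, -0.49606443,  0.23818561]), 'tool_rot': array([-3.06225873e+00, -6.91053747e-01,  1.01372646e-03]), 'wrist_force': array([-0.40499117, -0.27462194,  0.81471964]), 'ft_torque': array([-0.02250049, -0.06220051, -0.01562353]), 'finger_force': 0.0, 'finger_gap': 0.08546066393691808}
sign top []
sign scene [([0.528, 0.085, -0.002], 0.77)]
cover top [([0.273, 0.373, 0.003], 0.88), ([0.532, 0.083, 0.05], 0.66), ([0.242, -0.238, -0.002], 0.6), ([0.709, -0.253, -0.002], 0.56), ([0.557, 0.011, 0.082], 0.36)]
cover scene [([0.528, 0.089, 0.048], 0.79), ([0.245, -0.234, -0.002], 0.66), ([0.709, -0.251, -0.002], 0.59), ([0.277, 0.372, -0.001], 0.55)]
pin1 top 
[... 489 characters left out ...]
.587, 0.213, 0.083], 0.36)]
pin3 top [([0.456, 0.061, 0.081], 0.62), ([0.562, 0.012, 0.082], 0.62), ([0.6, 0.112, 0.08], 0.52), ([0.502, 0.164, 0.08], 0.5)]
pin3 scene [([0.46, 0.058, 0.081], 0.62), ([0.497, 0.165, 0.083], 0.41), ([0.602, 0.116, 0.08], 0.39), ([0.587, 0.213, 0.083], 0.36)]
pin4 top [([0.456, 0.061, 0.081], 0.62), ([0.562, 0.012, 0.082], 0.62), ([0.6, 0.112, 0.08], 0.52), ([0.502, 0.164, 0.08], 0.5)]
pin4 scene [([0.46, 0.058, 0.081], 0.62), ([0.497, 0.165, 0.083], 0.41), ([0.602, 0.116, 0.08], 0.39), ([0.587, 0.213, 0.083], 0.36)]
keeper top [([0.583, 0.21, 0.085], 0.44), ([0.56, 0.009, 0.083], 0.19)]
keeper scene [([0.584, 0.213, 0.082], 0.7), ([0.458, 0.055, 0.079], 0.38)]
```

View pics/a.png

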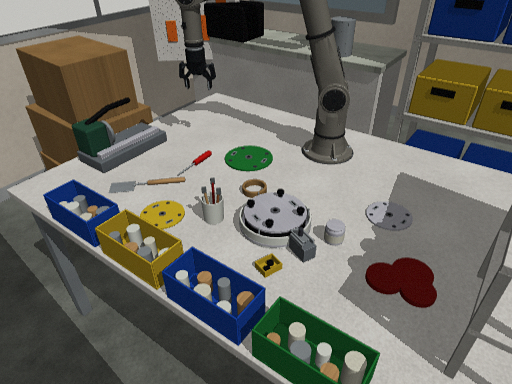

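View pics/b.png

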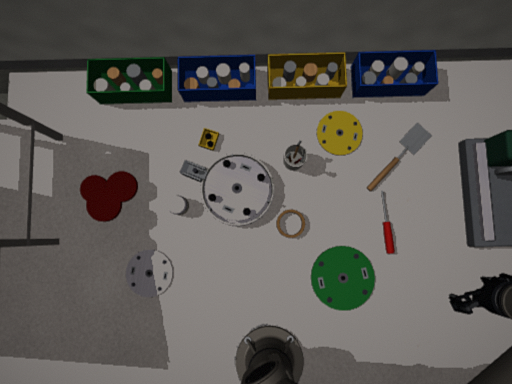

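The scene view shows these look-alikes for the cover: a green disc (248,157), a yellow disc (162,214), a small grey disc (388,215), and the large grey disc on the white sign (275,212; top view 237,188). I take the last one. The keeper bracket is at scene (302,245) and top (195,170). The close crop comes next.

```bash
cat > h.py <<'E'
import numpy as np
from scipy.spatial.transform import Rotation as R
def proj(ci,p):
    c=ci["R"]@np.array(p)+ci["t"]; q=ci["mtx"]@c; return q[:2]/q[2]
E
python3 - <<'E'
from station import *
from h import *
import cv2
a=cv2.imread("pics/a.png");b=cv2.imread("pics/b.png")
C=np.array([.530,.0875]);th=np.radians(-23.4);M=np.array([[np.cos(th),-np.sin(th)],[np.sin(th),np.cos(th)]])
def crop(im,n,x,y,w,h,k):
    ci=camera_info(n);o=cv2.resize(im[y:y+h,x:x+w],None,fx=k,fy=k,interpolation=cv2.INTER_CUBIC)
    for l,z in [((56.6,56.6),80),((-56.6,56.6),80),((-56.6,-56.6),80),((56.6,-56.6),80),((0,138),82),((0,0),58)]:
        p=C+M@np.array(l)/1000
        u=(proj(ci,[*p,z/1000])-[x-.5,y-.5])*k
        cv2.drawMarker(o,tuple(int(v) for v in u),(0,0,255),cv2.MARKER_CROSS,10,1)
    return o
o=np.hstack([crop(a,"scene",230,175,100,90,4),crop(b,"top",170,140,100,90,4)])
cv2.imwrite("pics/c.png",o)
get_image("top")
for n in ["brush_pot","tape","paint_tin"]:
    print(n,[(np.round(d["position"],3).tolist(),round(d["conf"],2)) for d in spotter.landmark_of(n,"top")][:2])
s=telemetry.state();T=R.from_rotvec(s["tool_rot"]).as_matrix();print(T.round(3))
for l in [(56.6,56.6),(-56.6,56.6),(-56.6,-56.6),(56.6,-56.6),(0,138),(0,0)]:
    p=C+M@np.array(l)/1000; print(p.round(4),(T.T@(np.array([*p,.12])-s["ee_pos"])).round(4))
print(telemetry.state()["clock"])
E
```

```text
brush_pot [([0.624, -0.094, -0.004], 0.58)]
tape [([0.418, -0.081, 0.001], 0.82)]
paint_tin [([0.485, 0.274, -0.002], 0.64)]
[[ 0.903  0.429 -0.   ]
 [ 0.429 -0.903 -0.   ]
 [-0.     0.    -1.   ]]
[0.6044 0.117 ] [ 0.5961 -0.3961  0.1193]
[0.5005 0.1619] [ 0.5216 -0.4813  0.1193]
[0.4556 0.058 ] [ 0.4364 -0.4068  0.1193]
[0.5595 0.0131] [ 0.5109 -0.3215  0.1193]
[0.5848 0.2142] [ 0.6201 -0.4922  0.1193]
[0.53   0.0875] [ 0.5162 -0.4014  0.1193]
1.0
```

View pics/c.png

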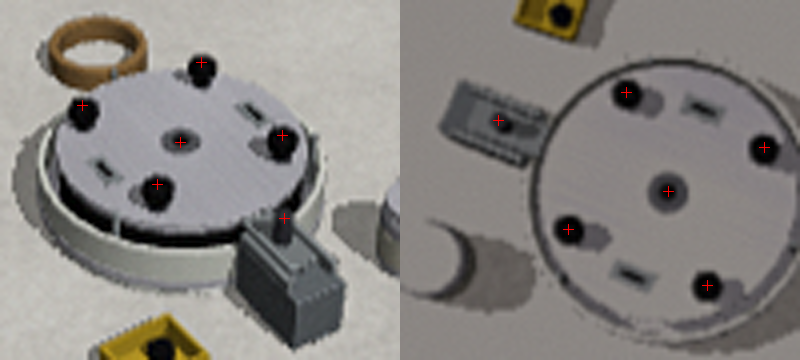

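The crop shows the large bare-aluminium cover in the white drum. My fitted pose (red crosses) lands on all four pin caps, the centre and the keeper post, so the choice and the pose hold.

```bash
python3 -m creep '[{"x":0.035,"y":-0.024,"az":-5.5,"gripper":1},{"x":0.07,"y":-0.048,"az":-11,"gripper":1},{"x":0.105,"y":-0.072,"az":-16.5,"gripper":1},{"x":0.14,"y":-0.096,"az":-22,"gripper":1},{"x":0.175,"y":-0.12,"az":-27.5,"gripper":1},{"x":0.21,"y":-0.144,"az":-33,"gripper":1},{"x":0.245,"y":-0.168,"az":-38,"gripper":1},{"x":0.28,"y":-0.19,"az":-41.2,"gripper":1}]'
cat >> h.py <<'E'
def go(zt=.10):
    from station import telemetry
    s=telemetry.state();T=R.from_rotvec(s["tool_rot"]).as_matrix()
    C=np.array([.530,.0875]);th=np.radians(-23.4);M=np.array([[np.cos(th),-np.sin(th)],[np.sin(th),np.cos(th)]])
    print("clock",s["clock"],"ee",s["ee_pos"].round(4),"F",s["wrist_force"].round(1))
    print("tool",T.round(3).tolist(),"q",s["qpos"].round(2))
    for i,l in enumerate([(56.6,56.6),(-56.6,56.6),(-56.6,-56.6),(56.6,-56.6),(0,138)]):
        p=C+M@np.array(l)/1000; print(i+1,(T.T@(np.array([*p,zt])-s["ee_pos"])).round(4))
E
python3 -c "from h import *;go()"
```

```text
clock 1.0 ee [ 0.2362 -0.4967  0.2393] F [ 0.  -0.3 -0.9]
tool [[0.903, 0.429, -0.0], [0.429, -0.903, -0.0], [-0.0, 0.0, -1.0]] q [ 1.09  0.31  0.01  1.51 -0.    1.32 -0.03]
1 [ 0.5961 -0.3961  0.1393]
2 [ 0.5216 -0.4813  0.1393]
3 [ 0.4364 -0.4068  0.1393]
4 [ 0.5109 -0.3215  0.1393]
5 [ 0.6201 -0.4922  0.1393]schema error: expected keys ax, ay, az, x, y, z, gripper
```

```bash
python3 -m creep '[{"ax":0,"ay":0,"az":-5.5,"x":0.035,"y":-0.024,"z":0,"gripper":1},{"ax":0,"ay":0,"az":-11,"x":0.07,"y":-0.048,"z":0,"gripper":1},{"ax":0,"ay":0,"az":-16.5,"x":0.105,"y":-0.072,"z":0,"gripper":1},{"ax":0,"ay":0,"az":-22,"x":0.14,"y":-0.096,"z":0,"gripper":1},{"ax":0,"ay":0,"az":-27.5,"x":0.175,"y":-0.12,"z":0,"gripper":1},{"ax":0,"ay":0,"az":-33,"x":0.21,"y":-0.144,"z":0,"gripper":1},{"ax":0,"ay":0,"az":-38,"x":0.245,"y":-0.168,"z":0,"gripper":1},{"ax":0,"ay":0,"az":-41.2,"x":0.28,"y":-0.19,"z":0,"gripper":1}]'
python3 -c "from h import *;go()"
```

```text
clock: 1.67
ee_pos: [0.4053, -0.2073, 0.2397]
tool_rot: [2.621, 1.73, 0.0]
wrist_force: [1.8, 0.2, -0.5]
finger_gap: -0.0001
finger_force: 0.0
clock 1.6667 ee [ 0.4053 -0.2073  0.2397] F [ 1.8  0.2 -0.5]
tool [[0.393, 0.919, 0.001], [0.919, -0.393, -0.001], [-0.001, 0.001, -1.0]] q [ 0.72  0.13 -0.31  1.74  0.04  1.27 -0.01]
1 [0.3766 0.0554 0.1395]
2 [ 0.377  -0.0578  0.1394]
3 [ 0.2638 -0.0582  0.1395]
4 [0.2634 0.055  0.1396]
5 [ 0.4582 -0.0009  0.1395]
```

```bash
python3 -m creep '[{"ax":0,"ay":0,"az":0,"x":0.038,"y":0.006,"z":0.01,"gripper":1},{"ax":0,"ay":0,"az":0,"x":0.076,"y":0.012,"z":0.02,"gripper":1},{"ax":0,"ay":0,"az":0,"x":0.114,"y":0.018,"z":0.03,"gripper":1},{"ax":0,"ay":0,"az":0,"x":0.152,"y":0.024,"z":0.04,"gripper":1},{"ax":0,"ay":0,"az":0,"x":0.19,"y":0.03,"z":0.05,"gripper":1},{"ax":0,"ay":0,"az":0,"x":0.228,"y":0.036,"z":0.06,"gripper":1},{"ax":0,"ay":0,"az":0,"x":0.266,"y":0.042,"z":0.07,"gripper":1},{"ax":0,"ay":0,"az":0,"x":0.304,"y":0.048,"z":0.08,"gripper":1}]'
python3 -m creep '[{"ax":0,"ay":0,"az":0,"x":0.035,"y":0.004,"z":0.02,"gripper":1},{"ax":0,"ay":0,"az":0,"x":0.072,"y":0.008,"z":0.04,"gripper":1},{"ax":0,"ay":0,"az":0,"x":0.072,"y":0.008,"z":0.055,"gripper":1},{"ax":0,"ay":0,"az":0,"x":0.072,"y":0.008,"z":0.055,"gripper":1}]'
python3 -c "
from h import *;go()
from station import *;import cv2
cv2.imwrite('pics/d.png',get_image('wrist')[:,:,::-1])"
```

```text
clock: 2.33
ee_pos: [0.5703, 0.0523, 0.1588]
tool_rot: [2.625, 1.725, 0.0]
wrist_force: [1.4, -0.6, 0.4]
finger_gap: -0.0001
finger_force: 0.0
clock: 2.67
ee_pos: [0.6027, 0.117, 0.1]
tool_rot: [-2.617, -1.73, 0.01]
wrist_force: [-0.5, -1.4, -1.3]
finger_gap: -0.0001
finger_force: 0.0
clock 2.6667 ee [0.6027 0.117  0.1   ] F [-0.5 -1.4 -1.3]
tool [[0.392, 0.92, -0.008], [0.92, -0.392, 0.001], [-0.002, -0.007, -1.0]] q [ 0.08  0.59 -0.45  1.5   0.27  1.12 -0.82]
1 [ 0.0007  0.0016 -0.    ]
2 [ 0.0013 -0.1116  0.0008]
3 [-0.1119 -0.1123  0.0011]
4 [-0.1125  0.0009  0.0002]
5 [ 0.0824 -0.0545  0.0002]
```

View pics/d.png

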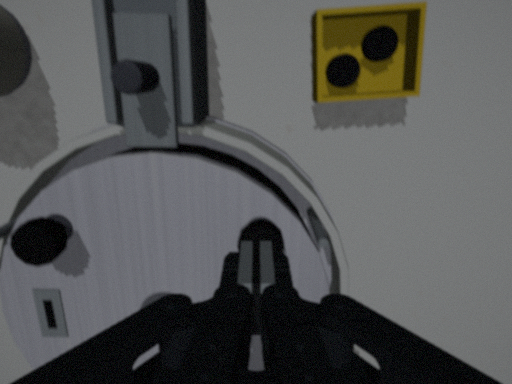

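The wrist view shows the closed fingertips (258,250) over pin 1's cap (262,237), with the keeper post at (135,75). I push pin 1 half way.

```bash
python3 -m creep '[{"ax":0,"ay":0,"az":0,"x":0.001,"y":0.0015,"z":0.006,"gripper":1},{"ax":0,"ay":0,"az":0,"x":0.001,"y":0.0015,"z":0.01,"gripper":1},{"ax":0,"ay":0,"az":0,"x":0.001,"y":0.0015,"z":0.012,"gripper":1},{"ax":0,"ay":0,"az":0,"x":0.001,"y":0.0015,"z":0.014,"gripper":1},{"ax":0,"ay":0,"az":0,"x":0.001,"y":0.0015,"z":0.015,"gripper":1},{"ax":0,"ay":0,"az":0,"x":0.001,"y":0.0015,"z":0.016,"gripper":1}]'
python3 -m creep '[{"ax":0,"ay":0,"az":0,"x":0,"y":0,"z":0.001,"gripper":1},{"ax":0,"ay":0,"az":0,"x":0,"y":0,"z":0.002,"gripper":1},{"ax":0,"ay":0,"az":0,"x":0,"y":0,"z":0.002,"gripper":1}]'
```

```text
clock: 3.22
ee_pos: [0.6073, 0.1136, 0.0887]
tool_rot: [2.626, 1.724, 0.001]
wrist_force: [0.6, 0.1, 0.0]
finger_gap: -0.0001
finger_force: 0.0
clock: 3.47
ee_pos: [0.6073, 0.1139, 0.0874]
tool_rot: [2.625, 1.725, 0.001]
wrist_force: [-2.7, -1.1, 4.0]
finger_gap: -0.0001
finger_force: 2.3
```

```bash
python3 -m creep '[{"ax":0,"ay":0,"az":0,"x":0,"y":0,"z":0.0015,"gripper":1},{"ax":0,"ay":0,"az":0,"x":0,"y":0,"z":0.003,"gripper":1},{"ax":0,"ay":0,"az":0,"x":0,"y":0,"z":0.0045,"gripper":1},{"ax":0,"ay":0,"az":0,"x":0,"y":0,"z":0.006,"gripper":1},{"ax":0,"ay":0,"az":0,"x":0,"y":0,"z":0.0075,"gripper":1},{"ax":0,"ay":0,"az":0,"x":0,"y":0,"z":0.0085,"gripper":1},{"ax":0,"ay":0,"az":0,"x":0,"y":0,"z":0.0085,"gripper":1},{"ax":0,"ay":0,"az":0,"x":0,"y":0,"z":0.0085,"gripper":1}]'
```

```text
clock: 4.13
ee_pos: [0.6073, 0.1139, 0.0793]
tool_rot: [2.625, 1.725, 0.001]
wrist_force: [-2.4, -1.2, 7.0]
finger_gap: 0.0004
finger_force: 3.4
```

```bash
python3 -m creep '[{"ax":0,"ay":0,"az":0,"x":0,"y":0,"z":-0.022,"gripper":1},{"ax":0,"ay":0,"az":0,"x":-0.0277,"y":-0.0294,"z":-0.022,"gripper":1},{"ax":0,"ay":0,"az":0,"x":-0.0554,"y":-0.0588,"z":-0.022,"gripper":1},{"ax":0,"ay":0,"az":0,"x":-0.0831,"y":-0.0882,"z":-0.022,"gripper":1},{"ax":0,"ay":0,"az":0,"x":-0.1108,"y":-0.1177,"z":-0.022,"gripper":1},{"ax":0,"ay":0,"az":0,"x":-0.1108,"y":-0.1177,"z":-0.022,"gripper":1},{"ax":0,"ay":0,"az":0,"x":-0.1108,"y":-0.1177,"z":-0.016,"gripper":1},{"ax":0,"ay":0,"az":0,"x":-0.1108,"y":-0.1177,"z":-0.011,"gripper":1}]'
python3 -m creep '[{"ax":0,"ay":0,"az":0,"x":0,"y":0,"z":0.0015,"gripper":1},{"ax":0,"ay":0,"az":0,"x":0,"y":0,"z":0.003,"gripper":1},{"ax":0,"ay":0,"az":0,"x":0,"y":0,"z":0.0045,"gripper":1},{"ax":0,"ay":0,"az":0,"x":0,"y":0,"z":0.006,"gripper":1},{"ax":0,"ay":0,"az":0,"x":0,"y":0,"z":0.0075,"gripper":1},{"ax":0,"ay":0,"az":0,"x":0,"y":0,"z":0.009,"gripper":1},{"ax":0,"ay":0,"az":0,"x":0,"y":0,"z":0.0105,"gripper":1},{"ax":0,"ay":0,"az":0,"x":0,"y":0,"z":0.011,"gripper":1}]'
python3 -m creep '[{"ax":0,"ay":0,"az":0,"x":0,"y":0,"z":0,"gripper":1},{"ax":0,"ay":0,"az":0,"x":0,"y":0,"z":0,"gripper":1}]'
python3 -c "from h import *;go()"
```

```text
clock: 4.8
ee_pos: [0.4559, 0.0591, 0.089]
tool_rot: [2.624, 1.724, 0.003]
wrist_force: [0.2, -0.4, 0.4]
finger_gap: 0.0003
finger_force: 0.0
clock: 5.47
ee_pos: [0.4561, 0.0591, 0.0783]
tool_rot: [2.625, 1.726, -0.001]
wrist_force: [-4.4, -2.1, 8.0]
finger_gap: 0.0001
finger_force: 4.3
clock: 5.63
ee_pos: [0.4561, 0.0591, 0.0783]
tool_rot: [2.625, 1.726, -0.001]
wrist_force: [-1.8, -1.3, 7.2]
finger_gap: -0.0001
finger_force: 3.5
clock 5.6333 ee [0.4561 0.0591 0.0783] F [-1.8 -1.3  7.2]
tool [[0.396, 0.918, -0.001], [0.918, -0.396, -0.001], [-0.001, -0.0, -1.0]] q [ 0.24  0.34 -0.49  1.95  0.2   0.9  -0.76]
1 [ 0.1119  0.1132 -0.0218]
2 [ 0.112   0.     -0.0218]
3 [-0.0012 -0.0001 -0.0217]
4 [-0.0013  0.1131 -0.0217]
5 [ 0.1933  0.0567 -0.0218]
```

```bash
python3 -m creep '[{"ax":0,"ay":0,"az":0,"x":0,"y":0,"z":-0.022,"gripper":1},{"ax":0,"ay":0,"az":0,"x":0.0375,"y":0,"z":-0.022,"gripper":1},{"ax":0,"ay":0,"az":0,"x":0.075,"y":0,"z":-0.022,"gripper":1},{"ax":0,"ay":0,"az":0,"x":0.112,"y":0,"z":-0.022,"gripper":1},{"ax":0,"ay":0,"az":0,"x":0.112,"y":0,"z":-0.022,"gripper":1},{"ax":0,"ay":0,"az":0,"x":0.112,"y":0,"z":-0.016,"gripper":1},{"ax":0,"ay":0,"az":0,"x":0.112,"y":0,"z":-0.011,"gripper":1}]'
python3 -m creep '[{"ax":0,"ay":0,"az":0,"x":0,"y":0,"z":0.0015,"gripper":1},{"ax":0,"ay":0,"az":0,"x":0,"y":0,"z":0.003,"gripper":1},{"ax":0,"ay":0,"az":0,"x":0,"y":0,"z":0.0045,"gripper":1},{"ax":0,"ay":0,"az":0,"x":0,"y":0,"z":0.006,"gripper":1},{"ax":0,"ay":0,"az":0,"x":0,"y":0,"z":0.0075,"gripper":1},{"ax":0,"ay":0,"az":0,"x":0,"y":0,"z":0.009,"gripper":1},{"ax":0,"ay":0,"az":0,"x":0,"y":0,"z":0.01,"gripper":1},{"ax":0,"ay":0,"az":0,"x":0,"y":0,"z":0.01,"gripper":1}]'
python3 -c "from h import *;go()"
```

```text
clock: 6.22
ee_pos: [0.5004, 0.1626, 0.0881]
tool_rot: [-2.624, -1.726, -0.001]
wrist_force: [-0.0, 1.0, 7.3]
finger_gap: 0.0004
finger_force: 4.2
clock: 6.88
ee_pos: [0.5004, 0.1626, 0.0798]
tool_rot: [-2.626, -1.723, -0.005]
wrist_force: [-1.3, 2.6, 5.8]
finger_gap: -0.0001
finger_force: 3.1
clock 6.8833 ee [0.5004 0.1626 0.0798] F [-1.3  2.6  5.8]
tool [[0.398, 0.917, 0.002], [0.917, -0.398, 0.002], [0.003, 0.001, -1.0]] q [ 0.04  0.46 -0.5   1.78  0.26  0.96 -0.98]
1 [-0.0004  0.1136 -0.02  ]
2 [-0.0005  0.0004 -0.0202]
3 [-0.1137  0.0005 -0.0205]
4 [-0.1136  0.1137 -0.0204]
5 [ 0.081   0.0569 -0.0199]
```

Now pin 4, diagonal move.

```bash
python3 -m creep '[{"ax":0,"ay":0,"az":0,"x":0,"y":0,"z":-0.022,"gripper":1},{"ax":0,"ay":0,"az":0,"x":-0.0285,"y":0.0285,"z":-0.022,"gripper":1},{"ax":0,"ay":0,"az":0,"x":-0.057,"y":0.057,"z":-0.022,"gripper":1},{"ax":0,"ay":0,"az":0,"x":-0.0855,"y":0.0855,"z":-0.022,"gripper":1},{"ax":0,"ay":0,"az":0,"x":-0.1135,"y":0.1135,"z":-0.022,"gripper":1},{"ax":0,"ay":0,"az":0,"x":-0.1135,"y":0.1135,"z":-0.022,"gripper":1},{"ax":0,"ay":0,"az":0,"x":-0.1135,"y":0.1135,"z":-0.016,"gripper":1},{"ax":0,"ay":0,"az":0,"x":-0.1135,"y":0.1135,"z":-0.011,"gripper":1}]'
python3 -m creep '[{"ax":0,"ay":0,"az":0,"x":0,"y":0,"z":0.0015,"gripper":1},{"ax":0,"ay":0,"az":0,"x":0,"y":0,"z":0.003,"gripper":1},{"ax":0,"ay":0,"az":0,"x":0,"y":0,"z":0.0045,"gripper":1},{"ax":0,"ay":0,"az":0,"x":0,"y":0,"z":0.006,"gripper":1},{"ax":0,"ay":0,"az":0,"x":0,"y":0,"z":0.0075,"gripper":1},{"ax":0,"ay":0,"az":0,"x":0,"y":0,"z":0.009,"gripper":1},{"ax":0,"ay":0,"az":0,"x":0,"y":0,"z":0.0105,"gripper":1},{"ax":0,"ay":0,"az":0,"x":0,"y":0,"z":0.0105,"gripper":1}]'
python3 -c "from h import *;go()"
```

```text
clock: 7.55
ee_pos: [0.558, 0.0115, 0.0887]
tool_rot: [-2.627, -1.721, 0.002]
wrist_force: [-0.8, 0.3, -0.7]
finger_gap: 0.0001
finger_force: 0.0
clock: 8.22
ee_pos: [0.5574, 0.0125, 0.0797]
tool_rot: [2.622, 1.728, -0.005]
wrist_force: [-2.6, -4.7, 6.1]
finger_gap: -0.0002
finger_force: 3.0
clock 8.2167 ee [0.5574 0.0125 0.0797] F [-2.6 -4.7  6.1]
tool [[0.395, 0.919, -0.002], [0.919, -0.395, -0.003], [-0.003, -0.001, -1.0]] q [ 0.27  0.51 -0.45  1.69  0.26  1.   -0.67]
1 [ 0.1145  0.0019 -0.0207]
2 [ 0.1148 -0.1113 -0.0206]
3 [ 0.0016 -0.1116 -0.0202]
4 [ 0.0013  0.0016 -0.0203]
5 [ 0.1961 -0.0545 -0.0209]
```

```bash
python3 -m creep '[{"ax":0,"ay":0,"az":0,"x":0,"y":0,"z":-0.016,"gripper":1},{"ax":0,"ay":0,"az":0,"x":0.0385,"y":0.001,"z":-0.016,"gripper":1},{"ax":0,"ay":0,"az":0,"x":0.077,"y":0.002,"z":-0.016,"gripper":1},{"ax":0,"ay":0,"az":0,"x":0.1145,"y":0.002,"z":-0.016,"gripper":1},{"ax":0,"ay":0,"az":0,"x":0.1145,"y":0.002,"z":-0.015,"gripper":1},{"ax":0,"ay":0,"az":0,"x":0.1145,"y":0.002,"z":-0.008,"gripper":1},{"ax":0,"ay":0,"az":0,"x":0.1145,"y":0.002,"z":-0.003,"gripper":1},{"ax":0,"ay":0,"az":0,"x":0.1145,"y":0.002,"z":-0.002,"gripper":1}]'
python3 -m creep '[{"ax":0,"ay":0,"az":0,"x":0,"y":0,"z":0.001,"gripper":1},{"ax":0,"ay":0,"az":0,"x":0,"y":0,"z":0.002,"gripper":1},{"ax":0,"ay":0,"az":0,"x":0,"y":0,"z":0.003,"gripper":1},{"ax":0,"ay":0,"az":0,"x":0,"y":0,"z":0.004,"gripper":1},{"ax":0,"ay":0,"az":0,"x":0,"y":0,"z":0.005,"gripper":1},{"ax":0,"ay":0,"az":0,"x":0,"y":0,"z":0.006,"gripper":1}]'
```

```text
clock: 8.88
ee_pos: [0.6042, 0.1159, 0.0793]
tool_rot: [-2.625, -1.725, 0.006]
wrist_force: [0.1, 0.0, 0.6]
finger_gap: 0.0
finger_force: 0.0
clock: 9.38
ee_pos: [0.605, 0.1152, 0.0768]
tool_rot: [2.626, 1.723, -0.004]
wrist_force: [-5.3, -1.3, 10.1]
finger_gap: -0.0002
finger_force: 4.6
```

```bash
python3 -m creep '[{"ax":0,"ay":0,"az":0,"x":0,"y":0,"z":0.0007,"gripper":1},{"ax":0,"ay":0,"az":0,"x":0,"y":0,"z":0.0014,"gripper":1},{"ax":0,"ay":0,"az":0,"x":0,"y":0,"z":0.002,"gripper":1}]'
python3 -c "from station import *;s=telemetry.state();print(s['ee_pos'],s['wrist_force'])"
python3 -m creep '[{"ax":0,"ay":0,"az":0,"x":0,"y":0,"z":0.0005,"gripper":1},{"ax":0,"ay":0,"az":0,"x":0,"y":0,"z":0.001,"gripper":1},{"ax":0,"ay":0,"az":0,"x":0,"y":0,"z":0.001,"gripper":1}]'
```

```text
clock: 9.63
ee_pos: [0.605, 0.1153, 0.0749]
tool_rot: [2.626, 1.723, -0.004]
wrist_force: [-5.5, -1.6, 9.0]
finger_gap: 0.0
finger_force: 4.8
[0.60499651 0.11525798 0.0749462 ] [-5.54717395 -1.57653522  8.99297942]
clock: 9.88
ee_pos: [0.605, 0.1153, 0.074]
tool_rot: [2.626, 1.723, -0.004]
wrist_force: [-5.5, -2.5, 9.6]
finger_gap: -0.0
finger_force: 4.6
```

```bash
cat > chk.py <<'E'
import sys
from station import telemetry
s=telemetry.state(); f=s["wrist_force"]
print("z %.4f F %s t %.2f"%(s["ee_pos"][2],f.round(1),s["clock"])); sys.exit(f[2]>11.5)
E
python3 -m creep '[{"ax":0,"ay":0,"az":0,"x":0,"y":0,"z":0.0007,"gripper":1},{"ax":0,"ay":0,"az":0,"x":0,"y":0,"z":0.0014,"gripper":1},{"ax":0,"ay":0,"az":0,"x":0,"y":0,"z":0.0014,"gripper":1}]' >/dev/null; python3 chk.py && 
python3 -m creep '[{"ax":0,"ay":0,"az":0,"x":0,"y":0,"z":0.0007,"gripper":1},{"ax":0,"ay":0,"az":0,"x":0,"y":0,"z":0.0014,"gripper":1},{"ax":0,"ay":0,"az":0,"x":0,"y":0,"z":0.0014,"gripper":1}]' >/dev/null; python3 chk.py && 
python3 -m creep '[{"ax":0,"ay":0,"az":0,"x":0,"y":0,"z":0.0007,"gripper":1},{"ax":0,"ay":0,"az":0,"x":0,"y":0,"z":0.0014,"gripper":1},{"ax":0,"ay":0,"az":0,"x":0,"y":0,"z":0.0014,"gripper":1}]' >/dev/null; python3 chk.py
```

```text
z 0.0726 F [-5.1 -0.9  8.9] t 10.13
z 0.0726 F [-5.1 -0.9  8.9] t 10.13
z 0.0726 F [-5.1 -0.9  8.9] t 10.13False
False
False
```

```bash
sed -i 's/sys.exit(f\[2\]>11.5)/sys.exit(int(f[2]>11.5))/' chk.py
python3 -m creep '[{"ax":0,"ay":0,"az":0,"x":0,"y":0,"z":0.0007,"gripper":1},{"ax":0,"ay":0,"az":0,"x":0,"y":0,"z":0.0014,"gripper":1},{"ax":0,"ay":0,"az":0,"x":0,"y":0,"z":0.0014,"gripper":1}]' >/dev/null && python3 chk.py && 
python3 -m creep '[{"ax":0,"ay":0,"az":0,"x":0,"y":0,"z":0.0007,"gripper":1},{"ax":0,"ay":0,"az":0,"x":0,"y":0,"z":0.0014,"gripper":1},{"ax":0,"ay":0,"az":0,"x":0,"y":0,"z":0.0014,"gripper":1}]' >/dev/null && python3 chk.py && 
python3 -m creep '[{"ax":0,"ay":0,"az":0,"x":0,"y":0,"z":0.0007,"gripper":1},{"ax":0,"ay":0,"az":0,"x":0,"y":0,"z":0.0014,"gripper":1},{"ax":0,"ay":0,"az":0,"x":0,"y":0,"z":0.0014,"gripper":1}]' >/dev/null && python3 chk.py && 
python3 -m creep '[{"ax":0,"ay":0,"az":0,"x":0,"y":0,"z":0.0007,"gripper":1},{"ax":0,"ay":0,"az":0,"x":0,"y":0,"z":0.0014,"gripper":1},{"ax":0,"ay":0,"az":0,"x":0,"y":0,"z":0.0014,"gripper":1}]' >/dev/null && python3 chk.py
```

```text
z 0.0713 F [-5.  -1.6 10.2] t 10.38
z 0.0699 F [-5.4 -1.6 10.7] t 10.63
z 0.0687 F [-4.7 -1.4 10.7] t 10.88
z 0.0673 F [-5.5 -1.8 10. ] t 11.13
```

```bash
python3 -m creep '[{"ax":0,"ay":0,"az":0,"x":0,"y":0,"z":0.0005,"gripper":1},{"ax":0,"ay":0,"az":0,"x":0,"y":0,"z":0.001,"gripper":1},{"ax":0,"ay":0,"az":0,"x":0,"y":0,"z":0.001,"gripper":1}]' >/dev/null && python3 chk.py && 
python3 -m creep '[{"ax":0,"ay":0,"az":0,"x":0,"y":0,"z":0.0005,"gripper":1},{"ax":0,"ay":0,"az":0,"x":0,"y":0,"z":0.001,"gripper":1},{"ax":0,"ay":0,"az":0,"x":0,"y":0,"z":0.001,"gripper":1}]' >/dev/null && python3 chk.py && 
python3 -m creep '[{"ax":0,"ay":0,"az":0,"x":0,"y":0,"z":0.0005,"gripper":1},{"ax":0,"ay":0,"az":0,"x":0,"y":0,"z":0.001,"gripper":1},{"ax":0,"ay":0,"az":0,"x":0,"y":0,"z":0.001,"gripper":1}]' >/dev/null && python3 chk.py
```

```text
z 0.0668 F [-6.8 -2.7 13.4] t 11.38
```

```bash
python3 -m creep '[{"ax":0,"ay":0,"az":0,"x":0,"y":0,"z":0.0004,"gripper":1},{"ax":0,"ay":0,"az":0,"x":0,"y":0,"z":0.0007,"gripper":1},{"ax":0,"ay":0,"az":0,"x":0,"y":0,"z":0.0007,"gripper":1},{"ax":0,"ay":0,"az":0,"x":0,"y":0,"z":0.0007,"gripper":1}]' >/dev/null && python3 chk.py
```

```text
z 0.0666 F [-6.8 -3.  15.1] t 11.72
```

```bash
python3 -m creep '[{"ax":0,"ay":0,"az":0,"x":0,"y":0,"z":0.0005,"gripper":1},{"ax":0,"ay":0,"az":0,"x":0,"y":0,"z":0.0005,"gripper":1},{"ax":0,"ay":0,"az":0,"x":0,"y":0,"z":0.0005,"gripper":1}]' >/dev/null;python3 chk.py;python3 -c "from h import *;go()"
```

```text
z 0.0665 F [-8.2 -3.2 17.2] t 11.97
clock 11.9667 ee [0.605  0.1152 0.0665] F [-8.2 -3.2 17.2]
tool [[0.398, 0.917, -0.001], [0.917, -0.398, -0.003], [-0.003, -0.0, -1.0]] q [ 0.08  0.63 -0.44  1.53  0.3   1.05 -0.85]
1 [ 0.0012 -0.0013 -0.0335]
2 [ 0.0011 -0.1145 -0.0335]
3 [-0.1121 -0.1143 -0.0332]
4 [-0.112  -0.0011 -0.0332]
5 [ 0.0826 -0.058  -0.0337]
```

```bash
python3 -m creep '[{"ax":0,"ay":0,"az":0,"x":0,"y":0,"z":-0.027,"gripper":1},{"ax":0,"ay":0,"az":0,"x":-0.028,"y":-0.0285,"z":-0.027,"gripper":1},{"ax":0,"ay":0,"az":0,"x":-0.056,"y":-0.057,"z":-0.027,"gripper":1},{"ax":0,"ay":0,"az":0,"x":-0.084,"y":-0.0855,"z":-0.027,"gripper":1},{"ax":0,"ay":0,"az":0,"x":-0.112,"y":-0.1143,"z":-0.027,"gripper":1},{"ax":0,"ay":0,"az":0,"x":-0.112,"y":-0.1143,"z":-0.026,"gripper":1},{"ax":0,"ay":0,"az":0,"x":-0.112,"y":-0.1143,"z":-0.02,"gripper":1},{"ax":0,"ay":0,"az":0,"x":-0.112,"y":-0.1143,"z":-0.016,"gripper":1}]' >/dev/null; python3 chk.py
python3 -m creep '[{"ax":0,"ay":0,"az":0,"x":0,"y":0,"z":0.001,"gripper":1},{"ax":0,"ay":0,"az":0,"x":0,"y":0,"z":0.002,"gripper":1},{"ax":0,"ay":0,"az":0,"x":0,"y":0,"z":0.0035,"gripper":1},{"ax":0,"ay":0,"az":0,"x":0,"y":0,"z":0.005,"gripper":1},{"ax":0,"ay":0,"az":0,"x":0,"y":0,"z":0.0065,"gripper":1},{"ax":0,"ay":0,"az":0,"x":0,"y":0,"z":0.008,"gripper":1},{"ax":0,"ay":0,"az":0,"x":0,"y":0,"z":0.009,"gripper":1},{"ax":0,"ay":0,"az":0,"x":0,"y":0,"z":0.01,"gripper":1}]' >/dev/null; python3 chk.py &&
python3 -m creep '[{"ax":0,"ay":0,"az":0,"x":0,"y":0,"z":0.001,"gripper":1},{"ax":0,"ay":0,"az":0,"x":0,"y":0,"z":0.0015,"gripper":1},{"ax":0,"ay":0,"az":0,"x":0,"y":0,"z":0.0015,"gripper":1}]' >/dev/null && python3 chk.py &&
python3 -m creep '[{"ax":0,"ay":0,"az":0,"x":0,"y":0,"z":0.0005,"gripper":1},{"ax":0,"ay":0,"az":0,"x":0,"y":0,"z":0.001,"gripper":1},{"ax":0,"ay":0,"az":0,"x":0,"y":0,"z":0.001,"gripper":1}]' >/dev/null && python3 chk.py &&
python3 -m creep '[{"ax":0,"ay":0,"az":0,"x":0,"y":0,"z":0.0005,"gripper":1},{"ax":0,"ay":0,"az":0,"x":0,"y":0,"z":0.001,"gripper":1},{"ax":0,"ay":0,"az":0,"x":0,"y":0,"z":0.001,"gripper":1}]' >/dev/null && python3 chk.py
```

```text
z 0.0793 F [ 0.9 -0.3  0.4] t 12.63
z 0.0703 F [-4.9 -2.6 11.4] t 13.30
z 0.0687 F [-3.7 -2.2 11.2] t 13.55
z 0.0678 F [-4.5 -2.8 11. ] t 13.80
z 0.0669 F [-4.5 -2.8 11.6] t 14.05
```

```bash
sed -i 's/>11.5/>13/' chk.py
python3 -m creep '[{"ax":0,"ay":0,"az":0,"x":0,"y":0,"z":0.0005,"gripper":1},{"ax":0,"ay":0,"az":0,"x":0,"y":0,"z":0.0008,"gripper":1},{"ax":0,"ay":0,"az":0,"x":0,"y":0,"z":0.0008,"gripper":1}]' >/dev/null && python3 chk.py &&
python3 -m creep '[{"ax":0,"ay":0,"az":0,"x":0,"y":0,"z":0.0005,"gripper":1},{"ax":0,"ay":0,"az":0,"x":0,"y":0,"z":0.0008,"gripper":1},{"ax":0,"ay":0,"az":0,"x":0,"y":0,"z":0.0008,"gripper":1}]' >/dev/null && python3 chk.py
```

```text
z 0.0666 F [-6.3 -2.4 16. ] t 14.30
```

```bash
python3 -m creep '[{"ax":0,"ay":0,"az":0,"x":0,"y":0,"z":0.0003,"gripper":1},{"ax":0,"ay":0,"az":0,"x":0,"y":0,"z":0.0003,"gripper":1},{"ax":0,"ay":0,"az":0,"x":0,"y":0,"z":0.0003,"gripper":1}]' >/dev/null;python3 chk.py;python3 -c "from h import *;go()"
```

```text
z 0.0665 F [-6.4 -2.7 17.2] t 14.55
clock 14.55 ee [0.4579 0.0591 0.0665] F [-6.4 -2.7 17.2]
tool [[0.397, 0.918, -0.0], [0.918, -0.397, -0.002], [-0.002, 0.001, -1.0]] q [ 0.24  0.36 -0.49  1.96  0.22  0.87 -0.78]
1 [ 0.1112  0.1115 -0.0336]
2 [ 0.1112 -0.0017 -0.0337]
3 [-0.002  -0.0017 -0.0335]
4 [-0.002   0.1115 -0.0334]
5 [ 0.1926  0.055  -0.0338]
```

```bash
python3 -m creep '[{"ax":0,"ay":0,"az":0,"x":0,"y":0,"z":-0.027,"gripper":1},{"ax":0,"ay":0,"az":0,"x":0.037,"y":0,"z":-0.027,"gripper":1},{"ax":0,"ay":0,"az":0,"x":0.074,"y":-0.001,"z":-0.027,"gripper":1},{"ax":0,"ay":0,"az":0,"x":0.1115,"y":-0.0015,"z":-0.027,"gripper":1},{"ax":0,"ay":0,"az":0,"x":0.1115,"y":-0.0015,"z":-0.026,"gripper":1},{"ax":0,"ay":0,"az":0,"x":0.1115,"y":-0.0015,"z":-0.02,"gripper":1},{"ax":0,"ay":0,"az":0,"x":0.1115,"y":-0.0015,"z":-0.016,"gripper":1}]' >/dev/null; python3 chk.py
python3 -m creep '[{"ax":0,"ay":0,"az":0,"x":0,"y":0,"z":0.001,"gripper":1},{"ax":0,"ay":0,"az":0,"x":0,"y":0,"z":0.002,"gripper":1},{"ax":0,"ay":0,"az":0,"x":0,"y":0,"z":0.0035,"gripper":1},{"ax":0,"ay":0,"az":0,"x":0,"y":0,"z":0.005,"gripper":1},{"ax":0,"ay":0,"az":0,"x":0,"y":0,"z":0.0065,"gripper":1},{"ax":0,"ay":0,"az":0,"x":0,"y":0,"z":0.008,"gripper":1},{"ax":0,"ay":0,"az":0,"x":0,"y":0,"z":0.009,"gripper":1},{"ax":0,"ay":0,"az":0,"x":0,"y":0,"z":0.01,"gripper":1}]' >/dev/null; python3 chk.py &&
python3 -m creep '[{"ax":0,"ay":0,"az":0,"x":0,"y":0,"z":0.001,"gripper":1},{"ax":0,"ay":0,"az":0,"x":0,"y":0,"z":0.0015,"gripper":1},{"ax":0,"ay":0,"az":0,"x":0,"y":0,"z":0.0015,"gripper":1}]' >/dev/null && python3 chk.py &&
python3 -m creep '[{"ax":0,"ay":0,"az":0,"x":0,"y":0,"z":0.0005,"gripper":1},{"ax":0,"ay":0,"az":0,"x":0,"y":0,"z":0.001,"gripper":1},{"ax":0,"ay":0,"az":0,"x":0,"y":0,"z":0.001,"gripper":1}]' >/dev/null && python3 chk.py &&
python3 -m creep '[{"ax":0,"ay":0,"az":0,"x":0,"y":0,"z":0.0005,"gripper":1},{"ax":0,"ay":0,"az":0,"x":0,"y":0,"z":0.0008,"gripper":1},{"ax":0,"ay":0,"az":0,"x":0,"y":0,"z":0.0008,"gripper":1}]' >/dev/null && python3 chk.py &&
python3 -m creep '[{"ax":0,"ay":0,"az":0,"x":0,"y":0,"z":0.0005,"gripper":1},{"ax":0,"ay":0,"az":0,"x":0,"y":0,"z":0.0008,"gripper":1},{"ax":0,"ay":0,"az":0,"x":0,"y":0,"z":0.0008,"gripper":1}]' >/dev/null && python3 chk.py
```

```text
z 0.0796 F [-1.4  1.1 10.2] t 15.13
z 0.0719 F [-2.1  2.4  8.2] t 15.80
z 0.0703 F [-1.2  0.9  7. ] t 16.05
z 0.0694 F [-0.8  2.2  7.3] t 16.30
z 0.0686 F [-1.4  2.2  7.6] t 16.55
z 0.0678 F [-1.   2.6  8.5] t 16.80
```

```bash
python3 -m creep '[{"ax":0,"ay":0,"az":0,"x":0,"y":0,"z":0.0005,"gripper":1},{"ax":0,"ay":0,"az":0,"x":0,"y":0,"z":0.0008,"gripper":1},{"ax":0,"ay":0,"az":0,"x":0,"y":0,"z":0.0008,"gripper":1}]' >/dev/null && python3 chk.py &&
python3 -m creep '[{"ax":0,"ay":0,"az":0,"x":0,"y":0,"z":0.0005,"gripper":1},{"ax":0,"ay":0,"az":0,"x":0,"y":0,"z":0.0008,"gripper":1},{"ax":0,"ay":0,"az":0,"x":0,"y":0,"z":0.0008,"gripper":1}]' >/dev/null && python3 chk.py &&
python3 -m creep '[{"ax":0,"ay":0,"az":0,"x":0,"y":0,"z":0.0005,"gripper":1},{"ax":0,"ay":0,"az":0,"x":0,"y":0,"z":0.0008,"gripper":1},{"ax":0,"ay":0,"az":0,"x":0,"y":0,"z":0.0008,"gripper":1}]' >/dev/null && python3 chk.py &&
python3 -m creep '[{"ax":0,"ay":0,"az":0,"x":0,"y":0,"z":0.0005,"gripper":1},{"ax":0,"ay":0,"az":0,"x":0,"y":0,"z":0.0005,"gripper":1},{"ax":0,"ay":0,"az":0,"x":0,"y":0,"z":0.0005,"gripper":1}]' >/dev/null && python3 chk.py
```

```text
z 0.0671 F [-1.1  2.   8.5] t 17.05
z 0.0668 F [-2.9  1.6 11.6] t 17.30
z 0.0665 F [-2.9  1.3 14.2] t 17.55
```

```bash
python3 -m creep '[{"ax":0,"ay":0,"az":0,"x":0,"y":0,"z":0.0004,"gripper":1},{"ax":0,"ay":0,"az":0,"x":0,"y":0,"z":0.0007,"gripper":1},{"ax":0,"ay":0,"az":0,"x":0,"y":0,"z":0.0007,"gripper":1}]' >/dev/null;python3 chk.py;python3 -c "from h import *;go()"
```

```text
z 0.0663 F [-3.8  1.1 17.9] t 17.80
clock 17.8 ee [0.5002 0.1627 0.0663] F [-3.8  1.1 17.9]
tool [[0.398, 0.917, 0.002], [0.917, -0.398, 0.001], [0.002, 0.002, -1.0]] q [ 0.04  0.48 -0.5   1.79  0.28  0.94 -1.  ]
1 [-0.0004  0.1139 -0.0334]
2 [-0.0005  0.0007 -0.0337]
3 [-0.1137  0.0008 -0.0338]
4 [-0.1136  0.114  -0.0336]
5 [ 0.081   0.0572 -0.0334]
```

```bash
python3 -m creep '[{"ax":0,"ay":0,"az":0,"x":0,"y":0,"z":-0.027,"gripper":1},{"ax":0,"ay":0,"az":0,"x":-0.028,"y":0.0288,"z":-0.027,"gripper":1},{"ax":0,"ay":0,"az":0,"x":-0.056,"y":0.0576,"z":-0.027,"gripper":1},{"ax":0,"ay":0,"az":0,"x":-0.084,"y":0.0864,"z":-0.027,"gripper":1},{"ax":0,"ay":0,"az":0,"x":-0.1125,"y":0.115,"z":-0.027,"gripper":1},{"ax":0,"ay":0,"az":0,"x":-0.1125,"y":0.115,"z":-0.026,"gripper":1},{"ax":0,"ay":0,"az":0,"x":-0.1125,"y":0.115,"z":-0.02,"gripper":1},{"ax":0,"ay":0,"az":0,"x":-0.1125,"y":0.115,"z":-0.016,"gripper":1}]' >/dev/null; python3 chk.py
python3 -m creep '[{"ax":0,"ay":0,"az":0,"x":0,"y":0,"z":0.001,"gripper":1},{"ax":0,"ay":0,"az":0,"x":0,"y":0,"z":0.002,"gripper":1},{"ax":0,"ay":0,"az":0,"x":0,"y":0,"z":0.0035,"gripper":1},{"ax":0,"ay":0,"az":0,"x":0,"y":0,"z":0.005,"gripper":1},{"ax":0,"ay":0,"az":0,"x":0,"y":0,"z":0.0065,"gripper":1},{"ax":0,"ay":0,"az":0,"x":0,"y":0,"z":0.008,"gripper":1},{"ax":0,"ay":0,"az":0,"x":0,"y":0,"z":0.009,"gripper":1},{"ax":0,"ay":0,"az":0,"x":0,"y":0,"z":0.01,"gripper":1}]' >/dev/null; python3 chk.py &&
python3 -m creep '[{"ax":0,"ay":0,"az":0,"x":0,"y":0,"z":0.001,"gripper":1},{"ax":0,"ay":0,"az":0,"x":0,"y":0,"z":0.0015,"gripper":1},{"ax":0,"ay":0,"az":0,"x":0,"y":0,"z":0.0015,"gripper":1}]' >/dev/null && python3 chk.py &&
python3 -m creep '[{"ax":0,"ay":0,"az":0,"x":0,"y":0,"z":0.0005,"gripper":1},{"ax":0,"ay":0,"az":0,"x":0,"y":0,"z":0.001,"gripper":1},{"ax":0,"ay":0,"az":0,"x":0,"y":0,"z":0.001,"gripper":1}]' >/dev/null && python3 chk.py &&
python3 -m creep '[{"ax":0,"ay":0,"az":0,"x":0,"y":0,"z":0.0005,"gripper":1},{"ax":0,"ay":0,"az":0,"x":0,"y":0,"z":0.0008,"gripper":1},{"ax":0,"ay":0,"az":0,"x":0,"y":0,"z":0.0008,"gripper":1}]' >/dev/null && python3 chk.py &&
python3 -m creep '[{"ax":0,"ay":0,"az":0,"x":0,"y":0,"z":0.0005,"gripper":1},{"ax":0,"ay":0,"az":0,"x":0,"y":0,"z":0.0008,"gripper":1},{"ax":0,"ay":0,"az":0,"x":0,"y":0,"z":0.0008,"gripper":1}]' >/dev/null && python3 chk.py
```

```text
z 0.0786 F [ 0.1 -4.7  8.3] t 18.47
z 0.0702 F [-1.8 -5.4  8.3] t 19.13
z 0.0686 F [-0.4 -5.5  6.5] t 19.38
z 0.0677 F [-1.1 -5.1  6.9] t 19.63
z 0.0671 F [-2.  -5.8  8.8] t 19.88
z 0.0668 F [-2.1 -5.6 11.9] t 20.13
```

```bash
python3 -m creep '[{"ax":0,"ay":0,"az":0,"x":0,"y":0,"z":0.0004,"gripper":1},{"ax":0,"ay":0,"az":0,"x":0,"y":0,"z":0.0008,"gripper":1},{"ax":0,"ay":0,"az":0,"x":0,"y":0,"z":0.0012,"gripper":1},{"ax":0,"ay":0,"az":0,"x":0,"y":0,"z":0.0012,"gripper":1}]' >/dev/null;python3 chk.py;python3 -c "from h import *;go()"
```

```text
z 0.0665 F [-5.  -5.9 16.4] t 20.47
clock 20.4667 ee [0.5599 0.0119 0.0665] F [-5.  -5.9 16.4]
tool [[0.396, 0.918, -0.0], [0.918, -0.396, -0.005], [-0.005, 0.002, -1.0]] q [ 0.28  0.53 -0.46  1.7   0.28  0.98 -0.69]
1 [ 0.1139 -0.0006 -0.034 ]
2 [ 0.1141 -0.1138 -0.0343]
3 [ 0.0009 -0.114  -0.0337]
4 [ 0.0007 -0.0008 -0.0335]
5 [ 0.1954 -0.057  -0.0346]
```

```bash
python3 -m creep '[{"ax":0,"ay":0,"az":0,"x":0,"y":0,"z":-0.02,"gripper":1},{"ax":0,"ay":0,"az":0,"x":0.038,"y":0,"z":-0.02,"gripper":1},{"ax":0,"ay":0,"az":0,"x":0.076,"y":0,"z":-0.02,"gripper":1},{"ax":0,"ay":0,"az":0,"x":0.114,"y":0,"z":-0.02,"gripper":1},{"ax":0,"ay":0,"az":0,"x":0.114,"y":0,"z":-0.02,"gripper":1},{"ax":0,"ay":0,"az":0,"x":0.114,"y":0,"z":-0.012,"gripper":1},{"ax":0,"ay":0,"az":0,"x":0.114,"y":0,"z":-0.007,"gripper":1},{"ax":0,"ay":0,"az":0,"x":0.114,"y":0,"z":-0.004,"gripper":1}]' >/dev/null; python3 chk.py &&
python3 -m creep '[{"ax":0,"ay":0,"az":0,"x":0,"y":0,"z":0.0007,"gripper":1},{"ax":0,"ay":0,"az":0,"x":0,"y":0,"z":0.0014,"gripper":1},{"ax":0,"ay":0,"az":0,"x":0,"y":0,"z":0.002,"gripper":1},{"ax":0,"ay":0,"az":0,"x":0,"y":0,"z":0.002,"gripper":1}]' >/dev/null && python3 chk.py &&
python3 -m creep '[{"ax":0,"ay":0,"az":0,"x":0,"y":0,"z":0.0005,"gripper":1},{"ax":0,"ay":0,"az":0,"x":0,"y":0,"z":0.001,"gripper":1},{"ax":0,"ay":0,"az":0,"x":0,"y":0,"z":0.001,"gripper":1}]' >/dev/null && python3 chk.py
```

```text
z 0.0666 F [-5.8 -0.6 17.5] t 21.13
```

```bash
python3 -m creep '[{"ax":0,"ay":0,"az":0,"x":0,"y":0,"z":-0.018,"gripper":1},{"ax":0,"ay":0,"az":0,"x":-0.0283,"y":-0.0283,"z":-0.018,"gripper":1},{"ax":0,"ay":0,"az":0,"x":-0.0566,"y":-0.0566,"z":-0.018,"gripper":1},{"ax":0,"ay":0,"az":0,"x":-0.085,"y":-0.085,"z":-0.018,"gripper":1},{"ax":0,"ay":0,"az":0,"x":-0.113,"y":-0.113,"z":-0.018,"gripper":1},{"ax":0,"ay":0,"az":0,"x":-0.113,"y":-0.113,"z":-0.016,"gripper":1},{"ax":0,"ay":0,"az":0,"x":-0.113,"y":-0.113,"z":-0.009,"gripper":1},{"ax":0,"ay":0,"az":0,"x":-0.113,"y":-0.113,"z":-0.005,"gripper":1}]' >/dev/null; python3 chk.py &&
python3 -m creep '[{"ax":0,"ay":0,"az":0,"x":0,"y":0,"z":0.0007,"gripper":1},{"ax":0,"ay":0,"az":0,"x":0,"y":0,"z":0.0014,"gripper":1},{"ax":0,"ay":0,"az":0,"x":0,"y":0,"z":0.002,"gripper":1},{"ax":0,"ay":0,"az":0,"x":0,"y":0,"z":0.002,"gripper":1}]' >/dev/null && python3 chk.py &&
python3 -m creep '[{"ax":0,"ay":0,"az":0,"x":0,"y":0,"z":0.0005,"gripper":1},{"ax":0,"ay":0,"az":0,"x":0,"y":0,"z":0.001,"gripper":1},{"ax":0,"ay":0,"az":0,"x":0,"y":0,"z":0.001,"gripper":1}]' >/dev/null && python3 chk.py &&
python3 -m creep '[{"ax":0,"ay":0,"az":0,"x":0,"y":0,"z":0.0005,"gripper":1},{"ax":0,"ay":0,"az":0,"x":0,"y":0,"z":0.001,"gripper":1},{"ax":0,"ay":0,"az":0,"x":0,"y":0,"z":0.001,"gripper":1}]' >/dev/null && python3 chk.py
python3 -c "from h import *;go()"
```

```text
z 0.0724 F [1.5 0.6 1. ] t 21.80
z 0.0710 F [ 0.  -0.9 -0. ] t 22.13
z 0.0699 F [-1.2 -1.2  0.1] t 22.38
z 0.0689 F [-0.9  0.1  0.1] t 22.63
clock 22.6333 ee [0.4569 0.0593 0.0689] F [-0.9  0.1  0.1]
tool [[0.397, 0.918, -0.0], [0.918, -0.397, -0.0], [-0.0, -0.0, -1.0]] q [ 0.25  0.36 -0.51  1.96  0.22  0.88 -0.78]
1 [ 0.1114  0.1125 -0.0311]
2 [ 0.1115 -0.0007 -0.0311]
3 [-0.0017 -0.0008 -0.0311]
4 [-0.0018  0.1124 -0.0311]
5 [ 0.1929  0.056  -0.0311]
```

```bash
python3 -m creep '[{"ax":0,"ay":0,"az":0,"x":0,"y":0,"z":0.001,"gripper":1},{"ax":0,"ay":0,"az":0,"x":0,"y":0,"z":0.002,"gripper":1},{"ax":0,"ay":0,"az":0,"x":0,"y":0,"z":0.003,"gripper":1},{"ax":0,"ay":0,"az":0,"x":0,"y":0,"z":0.003,"gripper":1}]' >/dev/null && python3 chk.py &&
python3 -m creep '[{"ax":0,"ay":0,"az":0,"x":0,"y":0,"z":0.0006,"gripper":1},{"ax":0,"ay":0,"az":0,"x":0,"y":0,"z":0.0012,"gripper":1},{"ax":0,"ay":0,"az":0,"x":0,"y":0,"z":0.0012,"gripper":1}]' >/dev/null && python3 chk.py &&
python3 -m creep '[{"ax":0,"ay":0,"az":0,"x":0,"y":0,"z":0.0005,"gripper":1},{"ax":0,"ay":0,"az":0,"x":0,"y":0,"z":0.001,"gripper":1},{"ax":0,"ay":0,"az":0,"x":0,"y":0,"z":0.001,"gripper":1}]' >/dev/null && python3 chk.py
```

```text
z 0.0667 F [-1.7 -0.6  7.3] t 22.97
z 0.0665 F [-4.4 -1.  14.5] t 23.22
```

```bash
python3 -m creep '[{"ax":0,"ay":0,"az":0,"x":0,"y":0,"z":0.0005,"gripper":1},{"ax":0,"ay":0,"az":0,"x":0,"y":0,"z":0.0005,"gripper":1},{"ax":0,"ay":0,"az":0,"x":0,"y":0,"z":0.0005,"gripper":1}]' >/dev/null; python3 chk.py
python3 -m creep '[{"ax":0,"ay":0,"az":0,"x":0,"y":0,"z":-0.018,"gripper":1},{"ax":0,"ay":0,"az":0,"x":0.037,"y":0,"z":-0.018,"gripper":1},{"ax":0,"ay":0,"az":0,"x":0.074,"y":0,"z":-0.018,"gripper":1},{"ax":0,"ay":0,"az":0,"x":0.112,"y":0,"z":-0.018,"gripper":1},{"ax":0,"ay":0,"az":0,"x":0.112,"y":0,"z":-0.016,"gripper":1},{"ax":0,"ay":0,"az":0,"x":0.112,"y":0,"z":-0.009,"gripper":1},{"ax":0,"ay":0,"az":0,"x":0.112,"y":0,"z":-0.005,"gripper":1},{"ax":0,"ay":0,"az":0,"x":0.112,"y":0,"z":-0.004,"gripper":1}]' >/dev/null; python3 chk.py &&
python3 -m creep '[{"ax":0,"ay":0,"az":0,"x":0,"y":0,"z":0.0007,"gripper":1},{"ax":0,"ay":0,"az":0,"x":0,"y":0,"z":0.0014,"gripper":1},{"ax":0,"ay":0,"az":0,"x":0,"y":0,"z":0.0014,"gripper":1}]' >/dev/null && python3 chk.py &&
python3 -m creep '[{"ax":0,"ay":0,"az":0,"x":0,"y":0,"z":0.0005,"gripper":1},{"ax":0,"ay":0,"az":0,"x":0,"y":0,"z":0.001,"gripper":1},{"ax":0,"ay":0,"az":0,"x":0,"y":0,"z":0.001,"gripper":1}]' >/dev/null && python3 chk.py &&
python3 -m creep '[{"ax":0,"ay":0,"az":0,"x":0,"y":0,"z":0.0005,"gripper":1},{"ax":0,"ay":0,"az":0,"x":0,"y":0,"z":0.001,"gripper":1},{"ax":0,"ay":0,"az":0,"x":0,"y":0,"z":0.001,"gripper":1}]' >/dev/null && python3 chk.py
```

```text
z 0.0664 F [-5.5 -1.3 15.8] t 23.47
z 0.0667 F [-0.7  0.   1.8] t 24.13
z 0.0669 F [-0.   0.3  0.3] t 24.38
z 0.0667 F [-1.  -2.   5.4] t 24.63
z 0.0666 F [-3.4 -3.2 11.4] t 24.88
```

```bash
python3 -m creep '[{"ax":0,"ay":0,"az":0,"x":0,"y":0,"z":0.0005,"gripper":1},{"ax":0,"ay":0,"az":0,"x":0,"y":0,"z":0.001,"gripper":1},{"ax":0,"ay":0,"az":0,"x":0,"y":0,"z":0.001,"gripper":1}]' >/dev/null; python3 chk.py; python3 -c "from h import *;go()"
python3 -m creep '[{"ax":0,"ay":0,"az":0,"x":0,"y":0,"z":-0.018,"gripper":1},{"ax":0,"ay":0,"az":0,"x":-0.0283,"y":0.0283,"z":-0.018,"gripper":1},{"ax":0,"ay":0,"az":0,"x":-0.0566,"y":0.0566,"z":-0.018,"gripper":1},{"ax":0,"ay":0,"az":0,"x":-0.085,"y":0.085,"z":-0.018,"gripper":1},{"ax":0,"ay":0,"az":0,"x":-0.113,"y":0.113,"z":-0.018,"gripper":1},{"ax":0,"ay":0,"az":0,"x":-0.113,"y":0.113,"z":-0.016,"gripper":1},{"ax":0,"ay":0,"az":0,"x":-0.113,"y":0.113,"z":-0.009,"gripper":1},{"ax":0,"ay":0,"az":0,"x":-0.113,"y":0.113,"z":-0.005,"gripper":1}]' >/dev/null; python3 chk.py &&
python3 -m creep '[{"ax":0,"ay":0,"az":0,"x":0,"y":0,"z":0.0007,"gripper":1},{"ax":0,"ay":0,"az":0,"x":0,"y":0,"z":0.0014,"gripper":1},{"ax":0,"ay":0,"az":0,"x":0,"y":0,"z":0.0014,"gripper":1}]' >/dev/null && python3 chk.py &&
python3 -m creep '[{"ax":0,"ay":0,"az":0,"x":0,"y":0,"z":0.0005,"gripper":1},{"ax":0,"ay":0,"az":0,"x":0,"y":0,"z":0.001,"gripper":1},{"ax":0,"ay":0,"az":0,"x":0,"y":0,"z":0.001,"gripper":1}]' >/dev/null && python3 chk.py &&
python3 -m creep '[{"ax":0,"ay":0,"az":0,"x":0,"y":0,"z":0.0005,"gripper":1},{"ax":0,"ay":0,"az":0,"x":0,"y":0,"z":0.001,"gripper":1},{"ax":0,"ay":0,"az":0,"x":0,"y":0,"z":0.001,"gripper":1}]' >/dev/null && python3 chk.py
```

```text
z 0.0664 F [-4.9 -3.1 16.3] t 25.13
clock 25.1333 ee [0.5019 0.1614 0.0664] F [-4.9 -3.1 16.3]
tool [[0.397, 0.918, 0.001], [0.918, -0.397, -0.002], [-0.001, 0.002, -1.0]] q [ 0.04  0.48 -0.51  1.79  0.29  0.94 -1.  ]
1 [-1.000e-04  1.118e-01 -3.330e-02]
2 [-0.0001 -0.0014 -0.0336]
3 [-0.1133 -0.0014 -0.0334]
4 [-0.1133  0.1118 -0.0332]
5 [ 0.0813  0.0552 -0.0336]
z 0.0681 F [-0.1  0.5 -0.5] t 25.80
z 0.0674 F [ 0.5  0.5 -1.1] t 26.05
z 0.0667 F [-0.6  0.9  0.9] t 26.30
z 0.0667 F [-2.5  0.2  6.1] t 26.55
```

```bash
python3 -m creep '[{"ax":0,"ay":0,"az":0,"x":0,"y":0,"z":0.0005,"gripper":1},{"ax":0,"ay":0,"az":0,"x":0,"y":0,"z":0.001,"gripper":1},{"ax":0,"ay":0,"az":0,"x":0,"y":0,"z":0.0015,"gripper":1},{"ax":0,"ay":0,"az":0,"x":0,"y":0,"z":0.0019,"gripper":1},{"ax":0,"ay":0,"az":0,"x":0,"y":0,"z":0.0019,"gripper":1}]' >/dev/null; python3 chk.py; python3 -c "from h import *;go()"
```

```text
z 0.0665 F [-5.7 -0.2 15.7] t 26.97
clock 26.9667 ee [0.5606 0.014  0.0665] F [-5.7 -0.2 15.7]
tool [[0.396, 0.918, 0.001], [0.918, -0.396, -0.001], [-0.0, 0.001, -1.0]] q [ 0.28  0.53 -0.47  1.7   0.28  0.98 -0.7 ]
1 [ 0.1119 -0.0006 -0.0335]
2 [ 0.1119 -0.1138 -0.0336]
3 [-0.0013 -0.1138 -0.0336]
4 [-0.0013 -0.0006 -0.0335]
5 [ 0.1933 -0.0571 -0.0336]
```

```bash
python3 -m creep '[{"ax":0,"ay":0,"az":0,"x":0,"y":0,"z":-0.02,"gripper":1},{"ax":0,"ay":0,"az":0,"x":0.038,"y":0,"z":-0.02,"gripper":1},{"ax":0,"ay":0,"az":0,"x":0.076,"y":0,"z":-0.02,"gripper":1},{"ax":0,"ay":0,"az":0,"x":0.112,"y":0,"z":-0.02,"gripper":1},{"ax":0,"ay":0,"az":0,"x":0.112,"y":0,"z":-0.02,"gripper":1},{"ax":0,"ay":0,"az":0,"x":0.112,"y":0,"z":-0.012,"gripper":1},{"ax":0,"ay":0,"az":0,"x":0.112,"y":0,"z":-0.008,"gripper":1},{"ax":0,"ay":0,"az":0,"x":0.112,"y":0,"z":-0.007,"gripper":1}]' >/dev/null; python3 chk.py &&
python3 -m creep '[{"ax":0,"ay":0,"az":0,"x":0,"y":0,"z":0.0007,"gripper":1},{"ax":0,"ay":0,"az":0,"x":0,"y":0,"z":0.0014,"gripper":1},{"ax":0,"ay":0,"az":0,"x":0,"y":0,"z":0.0014,"gripper":1}]' >/dev/null && python3 chk.py &&
python3 -m creep '[{"ax":0,"ay":0,"az":0,"x":0,"y":0,"z":0.0007,"gripper":1},{"ax":0,"ay":0,"az":0,"x":0,"y":0,"z":0.0014,"gripper":1},{"ax":0,"ay":0,"az":0,"x":0,"y":0,"z":0.0014,"gripper":1}]' >/dev/null && python3 chk.py &&
python3 -m creep '[{"ax":0,"ay":0,"az":0,"x":0,"y":0,"z":0.0007,"gripper":1},{"ax":0,"ay":0,"az":0,"x":0,"y":0,"z":0.0014,"gripper":1},{"ax":0,"ay":0,"az":0,"x":0,"y":0,"z":0.0014,"gripper":1}]' >/dev/null && python3 chk.py
```

```text
z 0.0686 F [-0.2 -1.  -1.7] t 27.63
z 0.0691 F [-0.6 -0.7  0.6] t 27.88
z 0.0678 F [-0.1 -0.7  0.5] t 28.13
z 0.0667 F [-0.5  0.5  2.3] t 28.38
```

```bash
python3 -m creep '[{"ax":0,"ay":0,"az":0,"x":0,"y":0,"z":0.0006,"gripper":1},{"ax":0,"ay":0,"az":0,"x":0,"y":0,"z":0.0012,"gripper":1},{"ax":0,"ay":0,"az":0,"x":0,"y":0,"z":0.0018,"gripper":1},{"ax":0,"ay":0,"az":0,"x":0,"y":0,"z":0.0024,"gripper":1},{"ax":0,"ay":0,"az":0,"x":0,"y":0,"z":0.0024,"gripper":1}]' >/dev/null; python3 chk.py; python3 -c "
from h import *;go()
from station import *;import cv2
get_image('scene')
print([(np.round(d['position'],3).tolist(),round(d['conf'],2)) for d in spotter.landmark_of('keeper','scene')][:3])"
```

```text
z 0.0666 F [-4.9 -2.3 12.4] t 28.80
clock 28.8 ee [0.605  0.1165 0.0666] F [-4.9 -2.3 12.4]
tool [[0.397, 0.918, 0.001], [0.918, -0.397, -0.001], [-0.0, 0.001, -1.0]] q [ 0.09  0.63 -0.47  1.53  0.31  1.05 -0.86]
1 [ 0.0002 -0.0007 -0.0334]
2 [ 0.0003 -0.1139 -0.0335]
3 [-0.1129 -0.1139 -0.0335]
4 [-0.113  -0.0007 -0.0333]
5 [ 0.0817 -0.0572 -0.0334]
[([0.586, 0.215, 0.085], 0.45)]
```

```bash
python3 -m creep '[{"ax":0,"ay":0,"az":0,"x":0,"y":0,"z":0.0005,"gripper":1},{"ax":0,"ay":0,"az":0,"x":0,"y":0,"z":0.0009,"gripper":1},{"ax":0,"ay":0,"az":0,"x":0,"y":0,"z":0.0009,"gripper":1}]' >/dev/null; python3 chk.py
python3 -m creep '[{"ax":0,"ay":0,"az":0,"x":0,"y":0,"z":-0.03,"gripper":1},{"ax":0,"ay":0,"az":0,"x":0,"y":0,"z":-0.055,"gripper":1},{"ax":0,"ay":0,"az":0,"x":0.036,"y":-0.019,"z":-0.055,"gripper":1},{"ax":0,"ay":0,"az":0,"x":0.072,"y":-0.038,"z":-0.055,"gripper":1},{"ax":0,"ay":0,"az":0,"x":0.109,"y":-0.057,"z":-0.055,"gripper":1},{"ax":0,"ay":0,"az":0,"x":0.109,"y":-0.057,"z":-0.055,"gripper":1},{"ax":0,"ay":0,"az":0,"x":0.109,"y":-0.057,"z":-0.055,"gripper":1}]'
python3 -c "
from h import *;go(.074)
from station import *;import cv2
cv2.imwrite('pics/e.png',np.hstack([get_image('wrist'),cv2.resize(get_image('scene')[150:280,200:350],(288,250))[:384] if 0 else np.zeros((384,1,3),np.uint8)])[:,:,::-1])"
```

```text
z 0.0665 F [-4.6 -1.4 17.1] t 29.15
clock: 29.73
ee_pos: [0.5935, 0.2448, 0.1181]
tool_rot: [-2.615, -1.735, -0.002]
wrist_force: [0.9, -1.4, -0.1]
finger_gap: -0.0
finger_force: 0.0
clock 29.7333 ee [0.5935 0.2448 0.1181] F [ 0.9 -1.4 -0.1]
tool [[0.389, 0.921, -0.001], [0.921, -0.389, 0.003], [0.003, -0.002, -1.0]] q [-0.11  0.63 -0.49  1.39  0.3   1.19 -1.03]
1 [-0.1136  0.0598  0.0437]
2 [-0.1126 -0.0534  0.0439]
3 [-0.2258 -0.0544  0.0436]
4 [-0.2268  0.0588  0.0434]
5 [-0.0317  0.004   0.044 ]
```

View pics/e.png

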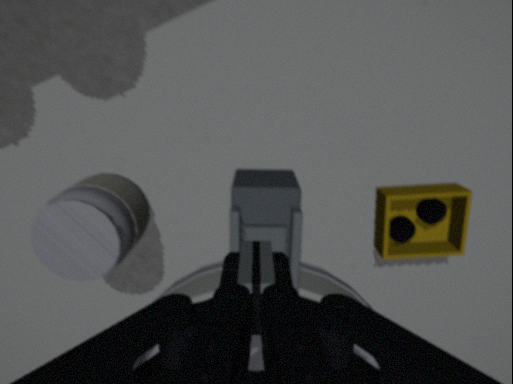

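```bash
sed 's/f\[2\]>13/max(abs(f))>9/' chk.py > chk2.py
python3 -m creep '[{"ax":0,"ay":0,"az":0,"x":0,"y":0.003,"z":0.015,"gripper":1},{"ax":0,"ay":0,"az":0,"x":0,"y":0.003,"z":0.027,"gripper":1},{"ax":0,"ay":0,"az":0,"x":0,"y":0.003,"z":0.034,"gripper":1},{"ax":0,"ay":0,"az":0,"x":0,"y":0.003,"z":0.038,"gripper":1},{"ax":0,"ay":0,"az":0,"x":0,"y":0.003,"z":0.042,"gripper":1},{"ax":0,"ay":0,"az":0,"x":0,"y":0.003,"z":0.042,"gripper":1}]'>/dev/null; python3 chk2.py &&
python3 -m creep '[{"ax":0,"ay":0,"az":0,"x":-0.003,"y":0,"z":0,"gripper":1},{"ax":0,"ay":0,"az":0,"x":-0.006,"y":0,"z":0,"gripper":1},{"ax":0,"ay":0,"az":0,"x":-0.008,"y":0,"z":0,"gripper":1},{"ax":0,"ay":0,"az":0,"x":-0.01,"y":0,"z":0,"gripper":1},{"ax":0,"ay":0,"az":0,"x":-0.012,"y":0,"z":0,"gripper":1},{"ax":0,"ay":0,"az":0,"x":-0.014,"y":0,"z":0,"gripper":1},{"ax":0,"ay":0,"az":0,"x":-0.016,"y":0,"z":0,"gripper":1},{"ax":0,"ay":0,"az":0,"x":-0.018,"y":0,"z":0,"gripper":1}]'>/dev/null && python3 chk2.py
python3 -c "from h import *;go(.074)"
```

```text
z 0.0751 F [-1.1 -0.6  0.1] t 30.28
z 0.0766 F [1.6 0.9 0.6] t 30.95
clock 30.95 ee [0.5919 0.2221 0.0766] F [1.6 0.9 0.6]
tool [[0.396, 0.918, 0.002], [0.918, -0.396, 0.002], [0.002, 0.001, -1.0]] q [-0.08  0.65 -0.48  1.47  0.32  1.09 -1.03]
1 [-0.0916  0.0532  0.0025]
2 [-0.0915 -0.06    0.0024]
3 [-0.2047 -0.0601  0.0021]
4 [-0.2048  0.0531  0.0022]
5 [-0.0101 -0.0033  0.0026]
```

```bash
python3 -m creep '[{"ax":0,"ay":0,"az":0,"x":-0.0015,"y":0,"z":0,"gripper":1},{"ax":0,"ay":0,"az":0,"x":-0.003,"y":0,"z":0,"gripper":1},{"ax":0,"ay":0,"az":0,"x":-0.0045,"y":0,"z":0,"gripper":1},{"ax":0,"ay":0,"az":0,"x":-0.006,"y":0,"z":0,"gripper":1},{"ax":0,"ay":0,"az":0,"x":-0.006,"y":0,"z":0,"gripper":1}]'>/dev/null && python3 chk2.py &&
python3 -m creep '[{"ax":0,"ay":0,"az":0,"x":-0.0015,"y":0,"z":0,"gripper":1},{"ax":0,"ay":0,"az":0,"x":-0.003,"y":0,"z":0,"gripper":1},{"ax":0,"ay":0,"az":0,"x":-0.0045,"y":0,"z":0,"gripper":1},{"ax":0,"ay":0,"az":0,"x":-0.006,"y":0,"z":0,"gripper":1},{"ax":0,"ay":0,"az":0,"x":-0.006,"y":0,"z":0,"gripper":1}]'>/dev/null && python3 chk2.py
python3 -c "from h import *;go(.074)"
```

```text
z 0.0764 F [1.2 2.2 1.6] t 31.37
z 0.0761 F [1.3 1.6 2. ] t 31.78
clock 31.7833 ee [0.5864 0.2101 0.0761] F [1.3 1.6 2. ]
tool [[0.397, 0.918, -0.0], [0.918, -0.397, -0.0], [-0.0, -0.0, -1.0]] q [-0.06  0.64 -0.48  1.5   0.32  1.08 -1.02]
1 [-0.0783  0.0535  0.0021]
2 [-0.0783 -0.0597  0.0022]
3 [-0.1915 -0.0597  0.0022]
4 [-0.1915  0.0535  0.0022]
5 [ 0.0031 -0.0031  0.0021]
```

```bash
sed -i 's/>9/>6/' chk2.py
python3 -m creep '[{"ax":0,"ay":0,"az":0,"x":-0.0015,"y":0,"z":0,"gripper":1},{"ax":0,"ay":0,"az":0,"x":-0.003,"y":0,"z":0,"gripper":1},{"ax":0,"ay":0,"az":0,"x":-0.004,"y":0,"z":0,"gripper":1},{"ax":0,"ay":0,"az":0,"x":-0.004,"y":0,"z":0,"gripper":1}]'>/dev/null && python3 chk2.py &&
python3 -m creep '[{"ax":0,"ay":0,"az":0,"x":-0.001,"y":0,"z":0,"gripper":1},{"ax":0,"ay":0,"az":0,"x":-0.002,"y":0,"z":0,"gripper":1},{"ax":0,"ay":0,"az":0,"x":-0.003,"y":0,"z":0,"gripper":1},{"ax":0,"ay":0,"az":0,"x":-0.003,"y":0,"z":0,"gripper":1}]'>/dev/null && python3 chk2.py &&
python3 -m creep '[{"ax":0,"ay":0,"az":0,"x":-0.001,"y":0,"z":0,"gripper":1},{"ax":0,"ay":0,"az":0,"x":-0.002,"y":0,"z":0,"gripper":1},{"ax":0,"ay":0,"az":0,"x":-0.002,"y":0,"z":0,"gripper":1}]'>/dev/null && python3 chk2.py
python3 -c "from h import *;go(.074)
from station import *;import cv2
cv2.imwrite('pics/f.png',cv2.resize(get_image('scene')[175:265,230:330],None,fx=5,fy=5,interpolation=2)[:,:,::-1])"
```

```text
z 0.0763 F [ 5.   7.  -2.3] t 32.12
clock 32.1167 ee [0.5863 0.21   0.0763] F [ 5.   7.  -2.3]
tool [[0.395, 0.919, 0.004], [0.919, -0.395, 0.006], [0.007, 0.001, -1.0]] q [-0.05  0.63 -0.48  1.51  0.31  1.07 -1.01]
1 [-0.0783  0.0534  0.0018]
2 [-0.078  -0.0598  0.0017]
3 [-0.1912 -0.06    0.0009]
4 [-0.1915  0.0532  0.001 ]
5 [ 0.0033 -0.003   0.0023]
```

View pics/f.png

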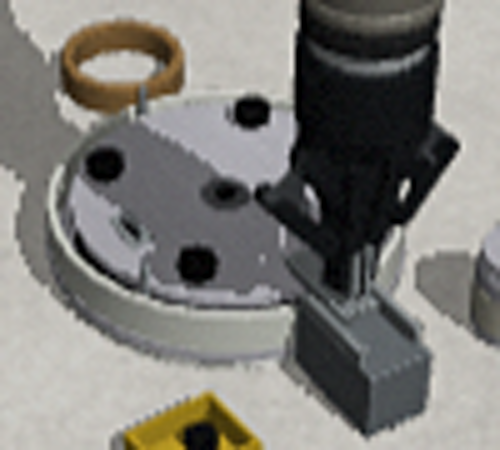

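The scene view shows the fingers behind the post, which sits near the inner end of the bracket (345,290), and all four caps level on the cover. I press a little more to make sure the keeper is on its stop, then retreat and look.

```bash
python3 -m creep '[{"ax":0,"ay":0,"az":0,"x":-0.0005,"y":0,"z":0,"gripper":1},{"ax":0,"ay":0,"az":0,"x":-0.001,"y":0,"z":0,"gripper":1},{"ax":0,"ay":0,"az":0,"x":-0.001,"y":0,"z":0,"gripper":1}]'>/dev/null ; python3 chk2.py; python3 -c "from h import *;go(.074)"|head -1
python3 -m creep '[{"ax":0,"ay":0,"az":0,"x":0.008,"y":0,"z":0,"gripper":1},{"ax":0,"ay":0,"az":0,"x":0.015,"y":0,"z":0,"gripper":1},{"ax":0,"ay":0,"az":0,"x":0.015,"y":0,"z":-0.03,"gripper":1},{"ax":0,"ay":0,"az":0,"x":0.015,"y":0,"z":-0.06,"gripper":1},{"ax":0,"ay":0,"az":0,"x":0.015,"y":0,"z":-0.095,"gripper":1},{"ax":0,"ay":0,"az":0,"x":0.03,"y":0,"z":-0.13,"gripper":1},{"ax":0,"ay":0,"az":0,"x":0.03,"y":0,"z":-0.165,"gripper":1},{"ax":0,"ay":0,"az":0,"x":0.03,"y":0,"z":-0.2,"gripper":1}]'
python3 -c "
from h import *
from station import *;import cv2
S=get_image('scene')
C=np.array([.530,.0875]);th=np.radians(-23.4);M=np.array([[np.cos(th),-np.sin(th)],[np.sin(th),np.cos(th)]])
for c in ['scene','top']:
  if c=='top': T=get_image('top')
  for n in ['keeper','pin1','cover']:
    print(c,n,[((np.array(d['position'][:2])-C)@M*1000).round(0).tolist()+[round(d['position'][2]*1000),round(d['conf'],2)] for d in spotter.landmark_of(n,c)][:4])
o=np.hstack([cv2.resize(S[175:265,230:330],None,fx=4,fy=4,interpolation=2),cv2.resize(T[140:230,170:270],None,fx=4,fy=4,interpolation=2)]);cv2.imwrite('pics/g.png',o[:,:,::-1])"
```

```text
z 0.0764 F [ 5.5  7.8 -3.5] t 32.42
clock 32.4167 ee [0.5862 0.2099 0.0764] F [ 5.5  7.8 -3.5]
clock: 33.08
ee_pos: [0.5953, 0.2329, 0.2767]
tool_rot: [2.625, 1.726, -0.007]
wrist_force: [0.7, 0.8, -0.3]
finger_gap: 0.0002
finger_force: 0.0
scene keeper [[4.0, 118.0, 83, 0.49]]
scene pin1 [[56.0, 53.0, 61, 0.59], [-62.0, 55.0, 58, 0.58], [-56.0, -56.0, 56, 0.46], [56.0, -55.0, 61, 0.36]]
scene cover [[303.0, -239.0, 2, 0.85], [-348.0, 157.0, -2, 0.82], [-133.0, -407.0, 3, 0.78], [-1.0, -0.0, 33, 0.56]]
top keeper [[2.0, 116.0, 81, 0.56]]
top pin1 [[-56.0, -55.0, 58, 0.6], [57.0, 51.0, 60, 0.57], [58.0, -59.0, 61, 0.56]]
top cover [[2.0, -4.0, 39, 0.87], [-134.0, -412.0, -2, 0.81], [-350.0, 158.0, 4, 0.66], [297.0, -235.0, -3, 0.6]]
```

View pics/g.png

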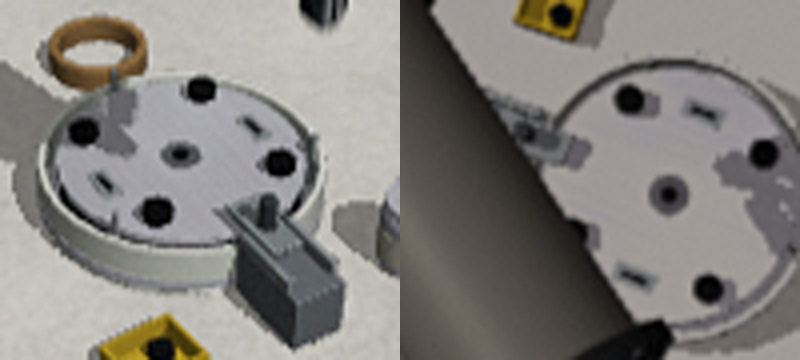

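The crop shows the cover level in the drum with all four caps down (scene 83,130; 201,90; 281,163; 157,212). The keeper post (268,212) is at y ≈ 117, with its tongue over the cover's edge. The robot is clear.

```bash
python3 -c "
from station import *
print(manip.hand_in())"
```

```text
the job is handed in; nothing more can be done
None
```

I pushed all four pins down crosswise in two rounds (half way, then home at 16–18 N). I then went over all four again, pin 1 twice, each ending at 15.7–17.5 N; none had lifted. The cover looks level, the keeper is in against its stop, nothing else was touched, and the job was handed in at about 33 s.

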